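# Set out the lime candles on the balanced display tray

## Task

Set out the three lime-green candles upright on the light dark-wood tray, each centred on its ring and put down gently: the big one first, on the middle ring, so that the tray does not tip, then each small one on the end ring nearest the ticket that matches its lid's colour. Keep the tray level and centred on its grey box, and leave the ivory candles and the carafe where they are.

Things in the scene. Friction and masses are not known exactly. Their poses are not given: they have to be found in the camera images.
- lime_big: the big lime-green candle: an upright round glass, diameter 66 mm, height 85 mm, about 0.42 kg, no lid: pale wax and a black wick (8 mm) on top. Starts standing on the counter. Origin at the centre of the underside, z up.
- lime_orange: small lime-green candle jar with an ORANGE lid (fixed to the jar): an upright cylinder of diameter 52 mm up to 58 mm, then the lid, diameter 38 mm, up to 70 mm, so a lime rim shows round the lid from above; about 0.19 kg. Starts on the counter. Origin at the centre of the underside, z up.
- lime_blue: small lime-green candle jar with a BLUE lid, otherwise the same as lime_orange: diameter 52 mm up to 58 mm, the lid of diameter 38 mm up to 70 mm, about 0.19 kg. Starts on the counter. Origin at the centre of the underside, z up.
- tray: loose light dark-wood tray, 0.12 kg, 120 (x) by 370 (y) by 18 mm high, walls and floor 5 mm, lying loose across the narrow plinth, underside 60 mm above the counter. A small candle on an end of the bare tray tips it; not once the big one is on the middle. Rings on its floor: diameter 74 at x=y=0, diameter 60 at x=0, y=+130 and -130 mm. Origin: centre of underside, y along it, z up.
- plinth: the closed grey gift box under the middle of the tray, fixed to the counter, 134 mm (x) by 125 mm (y, along the tray) by 60 mm high. Origin at the centre of its underside, y along the tray.
- ticket_orange: sloping scent ticket with an ORANGE face, 70 mm wide, about 38 mm high, fixed on the counter on the far (+x) side of the tray, in front of one of its ends: 110 mm in x and +130 or -130 mm in y from the tray centre, in the tray frame. It marks the end for the lime candle with the orange lid. Origin: centre of its underside.
- ticket_blue: the same ticket with a BLUE face, in front of the tray's other end: it marks the end for the lime candle with the blue lid. Origin at the centre of its underside.
- ivory_big: bystander, not to be moved: an ivory candle of the same shape as lime_big (diameter 66 mm, height 85 mm), standing on the counter. Origin at the centre of the underside, z up.
- ivory_blue: bystander, not to be moved: an ivory candle jar with a blue lid, of the same shape as lime_blue (an ivory rim shows round the lid from above), standing on the counter. Origin at the centre of the underside, z up.
- carafe: bystander, not to be moved: a pale glass carafe, diameter 80 mm at the foot, 200 mm high, standing on the counter to the right (-y) of the tray. Origin at the centre of the underside, z up.
Things that resemble listed ones, but are neither listed nor needed, are in the scene too. What is shaped like the lime_blue but turquoise is not meant.

How it is judged:
On the way:
1. the big lime candle stands released on the middle of the level tray while both small lime candles are still off it (x of lime_big in the frame of tray between -0.014 and 0.014 m and y of lime_big in the frame of tray between -0.014 and 0.014 m and z of lime_big in the frame of tray between -0.002 and 0.012 m and angle between lime_big's own z axis and vertical below 0.08 rad and contact force between lime_big and the fingers below 0.1 N and angle between tray's own z axis and vertical below 0.05 rad and horizontal distance between tray and plinth below 0.03 m and height (world z) of each of lime_orange, lime_blue below 0.05 m), for 0.2 s.
At the end, for the whole second after the job is handed in: Big lime candle on the middle ring, each small one on the end ring nearest its lid colour's ticket: upright (0.08 rad), within 14 mm of the ring centre in tray x and y, released, at rest; tray level (0.05 rad), within 30 mm of the grey box centre (x of lime_big in the frame of tray between -0.014 and 0.014 m and y of lime_big in the frame of tray between -0.014 and 0.014 m and z of lime_big in the frame of tray between -0.002 and 0.012 m and angle between lime_big's own z axis and vertical below 0.08 rad and ((y of ticket_orange in the frame of tray above 0 m and x of lime_orange in the frame of tray between -0.014 and 0.014 m and y of lime_orange in the frame of tray between 0.116 and 0.144 m and z of lime_orange in the frame of tray between -0.002 and 0.012 m and angle between each of lime_orange, lime_blue's own z axis and vertical below 0.08 rad and x of lime_blue in the frame of tray between -0.014 and 0.014 m and y of lime_blue in the frame of tray between -0.144 and -0.116 m and z of lime_blue in the frame of tray between -0.002 and 0.012 m) or (y of ticket_orange in the frame of tray below 0 m and x of lime_orange in the frame of tray between -0.014 and 0.014 m and y of lime_orange in the frame of tray between -0.144 and -0.116 m and z of lime_orange in the frame of tray between -0.002 and 0.012 m and angle between each of lime_orange, lime_blue's own z axis and vertical below 0.08 rad and x of lime_blue in the frame of tray between -0.014 and 0.014 m and y of lime_blue in the frame of tray between 0.116 and 0.144 m and z of lime_blue in the frame of tray between -0.002 and 0.012 m)) and angle between tray's own z axis and vertical below 0.05 rad and horizontal distance between tray and plinth below 0.03 m and linear speed of each of lime_big, lime_orange, lime_blue, tray below 0.02 m/s and angular speed of each of lime_big, lime_orange, lime_blue, tray below 0.15 rad/s and contact force between each of lime_big, lime_orange, lime_blue, tray and the fingers below 0.1 N); the robot touches nothing.
It fails at once if the tray tips or rocks by more than 0.15 rad (about 8 degrees) (angle between tray's own z axis and vertical above 0.15 rad).
It fails at once if an ivory candle or the carafe is shifted by more than 15 mm (distance of any of ivory_big, ivory_blue, carafe from where it was at the start of the episode above 0.015 m).
It fails at once if a lime candle is dropped or rammed onto the tray (more than 60 N) (contact force between any of lime_big, lime_orange, lime_blue and tray above 60 N).
It also fails if it takes over 90 s, if anything falls off the work surface, if the arm or the gripper's body presses on something with over 40 N, if the wrist force passes 120 N, or if a joint passes its speed limit or range.

## Robot

A 6-joint arm with a two-finger parallel gripper is mounted at the origin on the work surface. World frame = base frame: x ahead of the robot, y to its left, z up, the work surface at z = 0. Lengths are in m, angles in rad, forces in N, time in s.
With the tool pointing down it reaches from about 0.425 to 1.125 m from the base axis. Payload 14.9 kg.
Tool frame: the origin (TCP) lies at the very end of the fingers, on their centre line; the grasp point (between the pads) lies 19 mm behind it (arm.pinch_z is the distance from the TCP to the grasp point, in m); x points along the fingers, z is the direction in which the jaws open and shut, and the axes are right-handed (so a half turn about x gives the same grasp; the last joint's range is limited). The gripper opens to 91 mm and grips with 3 to 60 N. Pads are 32 mm wide; open, the fingers measure 118 mm over their backs; the gripper's body (76 mm by 178 mm) begins 60 mm behind the grasp point.
Start: joints at [-1.293, 0.379, 1.734, -0, 1.028, -0.033], TCP at [0.214, -0.666, 0.214] pointing down, gripper open.
Joint ranges: [-2.77, 2.77], [-0.74, 2.19], [0, 2.66], [-1.06, 4.2], [0.31, 2.87], [-3.08, 3.08]. Speed limits (rad/s): [1.89, 1.89, 2.39, 3.14, 3.14, 3.14].

## Interface

Orientations are given as a rotation vector (axis times angle).
In Python, from plant import arm gives the robot as it stands.
- The arm moves only by the tool jog_arm, never from a script. Its argument "rows" is a list of rows, each an object with "translation": the shift along the tool's x, y, z in cm, a list of three; "rotation": the turn, a rotation vector about the tool's x, y, z in rad, a list of three. In form: [{"translation": [x, y, z], "rotation": [rx, ry, rz]}, ...]. A call has exactly 5 rows; each row shifts and turns the commanded pose from where the row before left it, along the tool's axes as they then stand; what a row does not reach is not made up. A row lasts 1/10 s, in which the tool goes at most 50 mm and 8.59 degrees, less where a joint would pass 70% of its speed; a pose out of reach is approached as far as the arm can. A call with a gripper value outside its range is refused whole. "claw" is the opening, from 0 (shut) to 1 (fully open), set as the call begins (left out, the last holds). The fingers move at their own pace and stop on an object; "grip_force" is the grip in N (left out, the last holds). Time passes only in rows, so rows that do not move let the fingers close, or fill a call up. It gives the time, the measured TCP pose, the force and the opening at its end, in the units of the state.
- arm.sense(): the state, without advancing time (a new reading comes with each control period).
- arm.capture(name): name is "scene" or "top"; returns a dict with "image" (400x640x3 uint8, red, green, blue), "z_map" (400x640 float32, m along the optical axis (not along the pixel's ray), 0 where there is no reading), "K" (3x3 intrinsics, pixels), "dist" ([k1, k2, p1, p2, k3] as OpenCV has them; the pictures are not rectified), "extrinsics" (4x4, takes a point from camera to world coordinates). Camera axes: x right, y down, z forward; pixel columns grow to the right and rows downward; lengths in m; the calibration is good to about 2 mm. A picture is of the moment at which its call begins.
- arm.finish_job(): hands the job in, once; it reports no verdict.
Trained networks look in a picture, given as the dict that the camera call returned (one of the last four; its "shot" number tells which), for a name from the list of things; names that differ only in an ending like _2 or _b are one class to them, and where a whole thing is asked for, a point or a joint stands for the part that bears it (a point fixed in the world has none). Each returns a list of dicts, best first, with "score" (0 to 1); they miss things now and then, are a little off and sometimes report something else, mostly with a low value. They report only what shows in the picture. A call takes as long as a camera call. They do not tell look-alikes from the thing itself.
- arm.spot_in(picture, name): "box" ([left, top, right, bottom] in pixels, round what is visible of it).
The state is a dict: "t": time; "joint_positions": joint angles; "qd": joint speeds; "joint_efforts": joint torques, N m; "tool_pos": TCP position; "eef_rot": TCP orientation; "ft_force": force on the tool from outside, world axes, zero at the start; "ft_torque": the same for the moment, N m; "gripper_width": finger opening in m.
Only numpy, scipy, OpenCV 4.12 (cv2) and the standard library are available. Lean on these libraries where they do the work, as an engineer would, in place of code of your own. Each camera call takes 0.05 s, during which the arm holds its last target. There are 200 camera calls.

## Working session

There is one attempt and no reset: what is moved stays moved. The work goes in short steps, Python scripts to look and compute and a tool call to move; the robot and the scene stay as the last step left them, time stands still between calls to the robot, and variables do not carry over. Pictures are saved under pics/ and viewed, about 12 in all and at most 16, crops included, and the job is handed in when it is done.

Besides the shell and the picture viewer there is one more tool, called as name(argument=value, ...) on one line, values as JSON. jog_arm: Moves the arm, as the interface text tells. Its arguments: {"type":"object","properties":{"rows":{"type":"array","items":{"type":"object","properties":{"translation":{"type":"array","items":{"type":"number"}},"rotation":{"type":"array","items":{"type":"number"}}}}},"claw":{"type":"number"},"grip_force":{"type":"number"}},"required":["rows"]}

```bash
mkdir -p pics; cat > h.py <<'E'
from plant import arm
import numpy as np, cv2
def world(c,u,v,z=None):
    p=cv2.undistortPoints(np.array([[[u,v]]],float),c["K"],np.array(c["dist"]))[0,0]
    r=np.array([p[0],p[1],1.]);E=np.array(c["extrinsics"])
    if z is None:
        d=c["z_map"][int(round(v)),int(round(u))]
        return E[:3,:3]@(r*d)+E[:3,3]
    w=E[:3,:3]@r;return E[:3,3]+w*(z-E[2,3])/w[2]
def cloud(c):
    h,w=c["z_map"].shape
    uv=np.stack(np.meshgrid(np.arange(w),np.arange(h)),-1).reshape(-1,1,2).astype(float)
    p=cv2.undistortPoints(uv,c["K"],np.array(c["dist"]))[:,0]
    d=c["z_map"].reshape(-1,1);E=np.array(c["extrinsics"])
    return (np.c_[p*d,d]@E[:3,:3].T+E[:3,3]).reshape(h,w,3)
def save(c,name,box=None,s=1):
    i=c["image"][:,:,::-1]
    if box: i=i[box[1]:box[3],box[0]:box[2]]
    cv2.imwrite("pics/"+name,cv2.resize(i,None,fx=s,fy=s,interpolation=cv2.INTER_CUBIC))
E
python3 - <<'E'
from h import *
for n in("top","scene"):
    c=arm.capture(n);save(c,n+"0.png",None,1.25)
    np.savez(n+"0.npz",**{k:v for k,v in c.items() if k!="shot"})
    print(n,np.round(c["extrinsics"],3).tolist())
    for o in["lime_big","lime_orange","lime_blue","tray","plinth","ticket_orange","ticket_blue","ivory_big","ivory_blue","carafe"]:
        for d in arm.spot_in(c,o)[:4]:
            b=d["box"];u,v=(b[0]+b[2])/2,(b[1]+b[3])/2
            print(o,round(d["score"],2),np.round(b).tolist(),np.round(world(c,u,v),3))
print(arm.sense())
E
```

```text
top [[0.013, -0.988, 0.155, 0.387], [-1.0, -0.016, -0.02, -0.03], [0.022, -0.154, -0.988, 1.171], [0.0, 0.0, 0.0, 1.0]]
lime_big 0.84 [337.0, 238.0, 363.0, 264.0] [ 0.447 -0.134  0.087]
lime_orange 0.83 [155.0, 242.0, 185.0, 265.0] [0.435 0.301 0.073]
lime_blue 0.9 [399.0, 208.0, 421.0, 230.0] [ 0.527 -0.283  0.074]
lime_blue 0.84 [406.0, 274.0, 429.0, 301.0] [ 0.362 -0.299  0.073]
lime_blue 0.66 [407.0, 243.0, 432.0, 262.0] [ 0.445 -0.305  0.073]
tray 0.63 [224.0, 158.0, 376.0, 216.0] [ 0.605 -0.011  0.065]
tray 0.55 [219.0, 238.0, 255.0, 264.0] [0.442 0.137 0.084]
plinth 0.82 [273.0, 211.0, 323.0, 217.0] [ 0.542 -0.006  0.025]
ticket_orange 0.56 [339.0, 148.0, 363.0, 155.0] [ 0.707 -0.141  0.034]
ticket_blue 0.56 [240.0, 142.0, 266.0, 160.0] [0.702 0.113 0.036]
ivory_big 0.82 [216.0, 237.0, 252.0, 262.0] [0.445 0.143 0.09 ]
ivory_big 0.44 [237.0, 141.0, 265.0, 157.0] [0.71 0.12 0.03]
carafe 0.77 [436.0, 171.0, 491.0, 212.0] [ 0.588 -0.4    0.131]
scene [[0.041, 0.635, -0.772, 1.6], [0.999, -0.033, 0.026, -0.074], [-0.009, -0.772, -0.635, 0.907], [0.0, 0.0, 0.0, 1.0]]
lime_big 0.9 [
[... 1027 characters left out ...]
 -0.4    0.106]
{'t': 1.1, 'joint_positions': array([-1.29330456e+00,  3.78884880e-01,  1.73422087e+00,  2.97636462e-06,
        1.02850108e+00, -3.32568441e-02]), 'qd': array([ 4.65174124e-04, -1.79298636e-03, -4.81965082e-04, -6.33375778e-04,
        2.46915671e-03, -2.73659071e-05]), 'joint_efforts': array([-3.44830820e-03, -7.63697362e+01, -4.34739125e+01,  6.50912896e-02,
        3.90246883e-02, -1.26270928e-05]), 'tool_pos': array([ 0.21406437, -0.66646694,  0.21393199]), 'eef_rot': array([ 0.97731585,  1.34034077, -0.97729804]), 'ft_force': array([-0.91601273,  0.93819334, -0.43157934]), 'ft_torque': array([-0.02681692,  0.00281828, -0.07142783]), 'gripper_width': 0.09100346788711543}
```

```bash
python3 - <<'E'
import cv2
i=cv2.imread("pics/top0.png")[150:400,150:650]
cv2.imwrite("pics/top0c.png",cv2.resize(i,(800,400),interpolation=cv2.INTER_CUBIC))
E
```

```text
(no output)
```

View pics/top0.png

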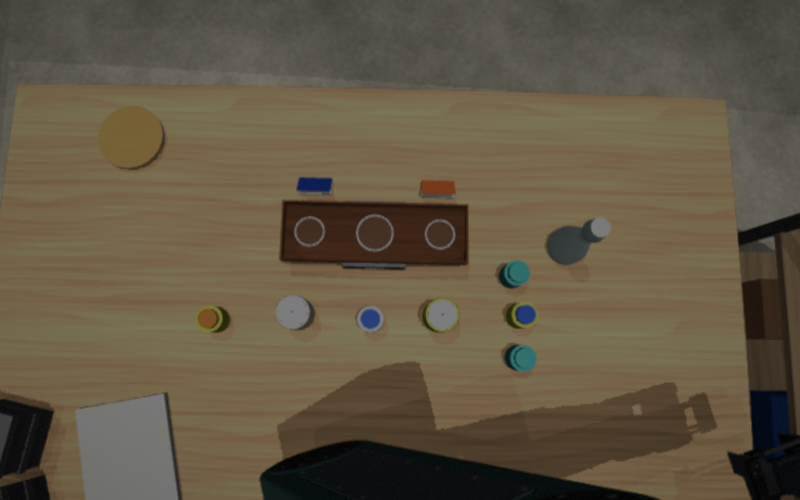

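View pics/top0c.png

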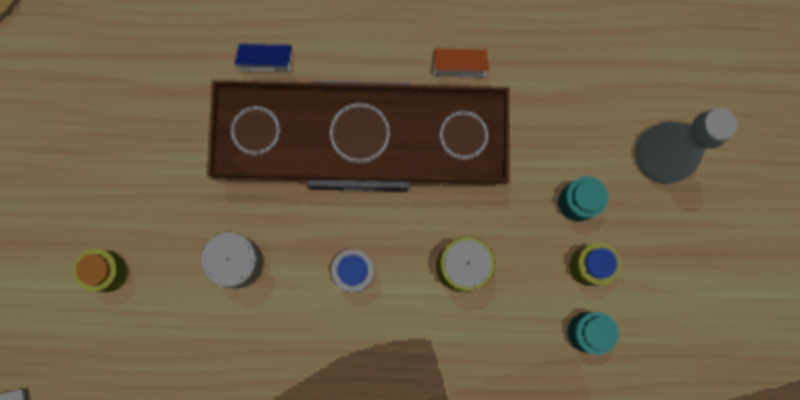

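View pics/scene0.png

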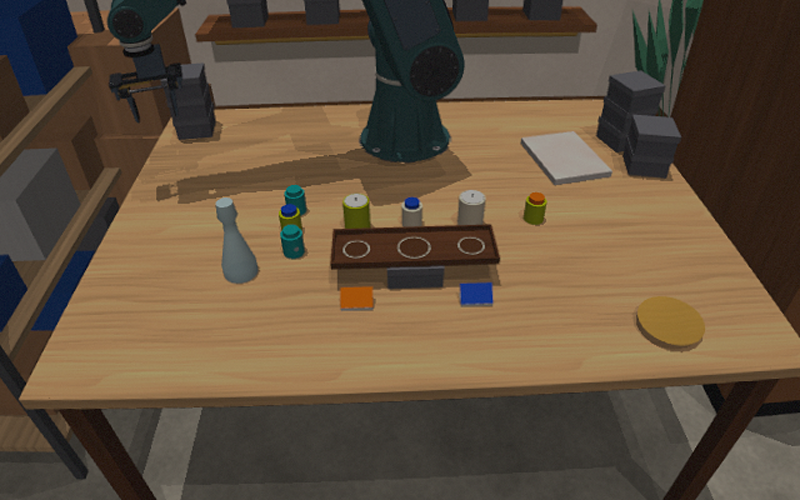

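The top view (640-px scale) shows these things that could be confused:
- Big: lime_big (353,252) with a lime rim, against ivory_big (235,250).
- Blue lid: lime_blue (419,252) with a lime rim, against the turquoise jars (412,219) and (417,286) and ivory_blue (296,256).
- Orange lid: only lime_orange (168,255). The yellow disc at (105,110) is not a candle.

The tickets are blue at the +y end (252,149) and orange at the -y end (350,151). The close crop confirms all of these choices. Next I measure precisely.

```bash
cat > meas.py <<'E'
from h import *
from scipy.spatial.transform import Rotation as R
def tops(c,cands,zr):
    P=cloud(c);out={}
    for n,(x,y,z0,z1) in cands.items():
        m=(np.hypot(P[...,0]-x,P[...,1]-y)<.055)&(P[...,2]>z0)&(P[...,2]<z1)
        q=P[m][:,:2].astype(np.float32)
        if len(q)<10: out[n]=None;continue
        (cx,cy),r=cv2.minEnclosingCircle(q)
        out[n]=(round(cx,4),round(cy,4),round(r,4),len(q),np.round(q.mean(0),4).tolist(),round(float(np.median(P[m][:,2])),4))
    return out
def rings(c,gu):
    g=c["image"].astype(float).min(2);out=[]
    P=cloud(c)
    for (x,y,r) in gu:
        m=(abs(P[...,2]-.067)<.015)&(np.hypot(P[...,0]-x,P[...,1]-y)<r+.012)&(g>75)
        v,u=np.nonzero(m)
        q=np.array([world(c,a,b,.065)[:2] for a,b in zip(u,v)])
        A=np.c_[2*q,np.ones(len(q))];s=np.linalg.lstsq(A,(q**2).sum(1),rcond=None)[0]
        out.append((np.round(s[:2],4).tolist(),round(float(np.sqrt(s[2]+s[:2]@s[:2])),4),len(q)))
    return out
E
python3 - <<'E'
from meas import *
cands={"big":(.45,-.134,.075,.1),"orange":(.438,.301,.062,.085),"blue":(.442,-.303,.062,.085),"iv_blue":(.44,0,.062,.085),"orange_rim":(.438,.301,.045,.085),"blue_rim":(.442,-.303,.045,.085)}
for n in("top","scene"):
    c=dict(np.load(n+"0.npz")); 
    print(n,tops(c,cands,0)); print(rings(c,[(.6,-.008,.037),(.6,.122,.03),(.6,-.138,.03)]))
    P=cloud(c);g=c["image"].max(2)
    m=(P[...,2]>.07)&(P[...,2]<.095)&(abs(P[...,0]-.605)<.085)&(abs(P[...,1]+.01)<.22)
    print("rim",m.sum(),cv2.minAreaRect(P[m][:,:2].astype(np.float32)))
s=arm.sense();print(R.from_rotvec(s["eef_rot"]).as_matrix().round(4))
E
```

```text
top {'big': (0.4465, -0.1418, 0.033, 586, [0.44609999656677246, -0.1412999927997589], 0.087), 'orange': (0.4324, 0.3109, 0.026, 226, [0.4325000047683716, 0.31130000948905945], 0.0713), 'blue': (0.4317, -0.3114, 0.043, 219, [0.4490000009536743, -0.3082999885082245], 0.0708), 'iv_blue': (0.4372, -0.0039, 0.0252, 210, [0.4366999864578247, -0.003700000001117587], 0.0709), 'orange_rim': (0.4328, 0.3117, 0.0272, 395, [0.4318000078201294, 0.3084000051021576], 0.0676), 'blue_rim': (0.4316, -0.3042, 0.0438, 382, [0.44760000705718994, -0.30640000104904175], 0.0673)}
[([0.6077, -0.0091], 0.0354, 142), ([0.6084, 0.121], 0.0284, 102), ([0.6069, -0.1395], 0.0284, 109)]
rim 1334 ((0.6086694598197937, -0.008762553334236145), (0.3711349666118622, 0.12192894518375397), 89.74437713623047)
scene {'big': (0.4494, -0.1384, 0.0351, 264, [0.454800009727478, -0.13930000364780426], 0.0857), 'orange': (0.4351, 0.3123, 0.0253, 101, [0.4377000033855438, 0.31189998984336853], 0.0706), 'blue': (0.4303, -0.3027, 0.0422, 101, [0.4537999927997589, -0.30649998784065247], 0.0701), 'iv_blue': (0.4402, -0.0029, 0.0225, 96, [0.44179999828338623, -0.001500000013038516], 0.07), 'orange_rim': (0.4341, 0.3134, 0.0282, 206, [0.4426000118255615, 0.310699999332428], 0.0616), 'blue_rim': (0.4337, -0.3023, 0.0465, 248, [0.45179998874664307, -0.3052000105381012], 0.06)}
[([0.6067, -0.0076], 0.0356, 82), ([0.6067, 0.1222], 0.0284, 68), ([0.6058, -0.1381], 0.0285, 68)]
rim 1047 ((0.609049916267395, -0.008175969123840332), (0.368327260017395, 0.1286107450723648), 89.90164184570312)
[[-0.      0.9521  0.3058]
 [ 0.      0.3058 -0.9521]
 [-1.      0.     -0.    ]]
```

jog_arm(rows=[{"translation": [0,0,0],"rotation": [0.1036,0,0]},{"translation": [0,0,0],"rotation": [0.1036,0,0]},{"translation": [0,0,0],"rotation": [0.1036,0,0]},{"translation": [0,2,-4],"rotation": [0,0,0]},{"translation": [0,2,-4],"rotation": [0,0,0]}], claw=1, grip_force=25)

```text
t: 1.6
tool_pos: [0.254, -0.5858, 0.2136]
eef_rot: [1.211, 1.208, -1.21]
ft_force: [0.4, -0.1, 0.7]
gripper_width: 0.091
```

jog_arm(rows=[{"translation": [0,2,-4],"rotation": [0,0,0]},{"translation": [0,2,-4],"rotation": [0,0,0]},{"translation": [0,2,-4],"rotation": [0,0,0]},{"translation": [0,2,-4],"rotation": [0,0,0]},{"translation": [0,2,-4],"rotation": [0,0,0]}])

```text
t: 2.1
tool_pos: [0.3546, -0.3849, 0.2141]
eef_rot: [1.209, 1.209, -1.209]
ft_force: [0.6, 0.0, 0.5]
gripper_width: 0.0913
```

jog_arm(rows=[{"translation": [0,2,-4],"rotation": [0,0,0]},{"translation": [0,2,-4],"rotation": [0,0,0]},{"translation": [0,2,-4],"rotation": [0,0,0]},{"translation": [0,2,-4],"rotation": [0,0,0]},{"translation": [0,0,0],"rotation": [0,0,0]}])

```text
t: 2.6
tool_pos: [0.4355, -0.223, 0.2141]
eef_rot: [1.207, 1.211, -1.206]
ft_force: [0.2, 0.1, 0.2]
gripper_width: 0.0913
```

jog_arm(rows=[{"translation": [0,0.6,-4.1],"rotation": [0,0,0]},{"translation": [0,0.55,-4.2],"rotation": [0,0,0]},{"translation": [4,0,0],"rotation": [0,0,0]},{"translation": [3,0,0],"rotation": [0,0,0]},{"translation": [0,0,0],"rotation": [0,0,0]}])

```text
t: 3.1
tool_pos: [0.4435, -0.1428, 0.1411]
eef_rot: [1.208, 1.214, -1.212]
ft_force: [-0.6, -0.2, 0.5]
gripper_width: 0.0911
```

```bash
python3 - <<'E'
from meas import *
c=arm.capture("scene");save(c,"s1.png",(180,100,500,300),2.5)
c=arm.capture("top");P=cloud(c);hsv=cv2.cvtColor(c["image"],cv2.COLOR_RGB2HSV)
b=P[243:264,406:434];h=hsv[243:264,406:434]
m=(h[...,0]>105)&(h[...,0]<130)&(h[...,1]>120)&(b[...,2]>.06)
print(m.sum(),b[m].mean(0),cv2.minEnclosingCircle(b[m][:,:2].astype(np.float32)))
print(arm.sense()["tool_pos"])
E
```

```text
146 [ 0.44652455 -0.30225657  0.1013398 ] ((0.4364423453807831, -0.26032882928848267), 0.06670049577951431)
[ 0.44557451 -0.14387846  0.14439745]
```

View pics/s1.png

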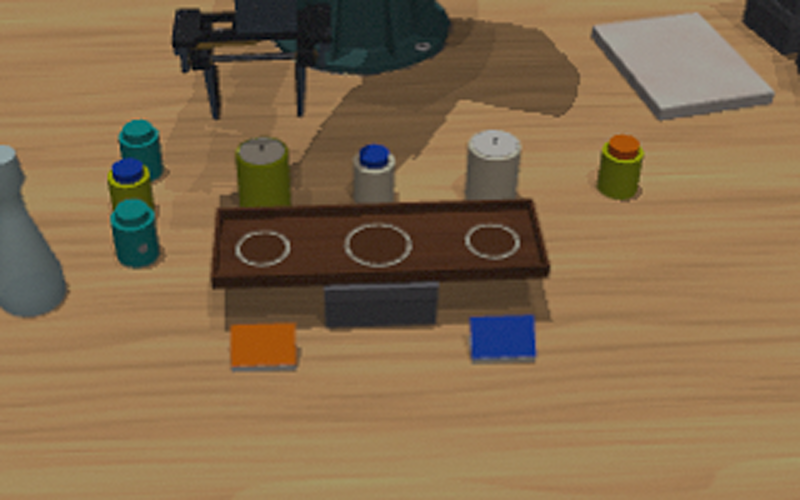

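The open gripper (fingers at 215 and 300 px) straddles the big lime candle at (263,170). I descend with a small correction and grip.

jog_arm(rows=[{"translation": [3,0.15,-0.35],"rotation": [0,0,0]},{"translation": [3,0,0],"rotation": [0,0,0]},{"translation": [3,0,0],"rotation": [0,0,0]},{"translation": [2.8,0,0],"rotation": [0,0,0]},{"translation": [0,0,0],"rotation": [0,0,0]}])

```text
t: 3.7
tool_pos: [0.4465, -0.1402, 0.025]
eef_rot: [1.209, 1.211, -1.211]
ft_force: [0.1, 1.1, 0.2]
gripper_width: 0.0912
```

jog_arm(rows=[{"translation": [0,0,0],"rotation": [0,0,0]},{"translation": [0,0,0],"rotation": [0,0,0]},{"translation": [0,0,0],"rotation": [0,0,0]},{"translation": [0,0,0],"rotation": [0,0,0]},{"translation": [0,0,0],"rotation": [0,0,0]}], claw=0, grip_force=25)

```text
t: 4.2
tool_pos: [0.4482, -0.1406, 0.0274]
eef_rot: [1.209, 1.207, -1.208]
ft_force: [-3.1, -2.9, 16.2]
gripper_width: 0.0658
```

jog_arm(rows=[{"translation": [0,0,0],"rotation": [0,0,0]},{"translation": [0,0,0],"rotation": [0,0,0]},{"translation": [0,0,0],"rotation": [0,0,0]},{"translation": [0,0,0],"rotation": [0,0,0]},{"translation": [0,0,0],"rotation": [0,0,0]}])

```text
t: 4.7
tool_pos: [0.4482, -0.1405, 0.0274]
eef_rot: [1.209, 1.207, -1.208]
ft_force: [-3.9, -2.9, 15.9]
gripper_width: 0.0653
```

jog_arm(rows=[{"translation": [-1,0,0],"rotation": [0,0,0]},{"translation": [-3,0,0],"rotation": [0,0,0]},{"translation": [-4,0,0],"rotation": [0,0,0]},{"translation": [-4,0,0],"rotation": [0,0,0]},{"translation": [0,0,0],"rotation": [0,0,0]}])

```text
t: 5.2
tool_pos: [0.4495, -0.1408, 0.151]
eef_rot: [1.211, 1.202, -1.205]
ft_force: [1.5, 0.1, -4.6]
gripper_width: 0.066
```

```bash
python3 - <<'E'
from meas import *
s=arm.sense();print(s["tool_pos"],s["ft_force"],s["gripper_width"])
c=arm.capture("scene");save(c,"s2.png",(240,80,400,230),4)
E
```

```text
[ 0.44949426 -0.1407741   0.15099939] [ 1.46302336  0.0754249  -4.57372363] 0.06601393969627771
```

View pics/s2.png

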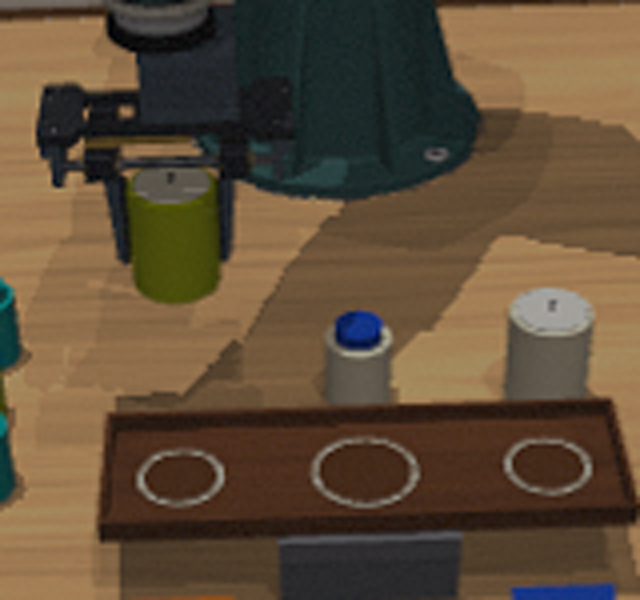

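jog_arm(rows=[{"translation": [0,2,-1.6],"rotation": [0,0,0]},{"translation": [0,2,-1.6],"rotation": [0,0,0]},{"translation": [0,2,-1.6],"rotation": [0,0,0]},{"translation": [0,2,-1.6],"rotation": [0,0,0]},{"translation": [0,2,-1.6],"rotation": [0,0,0]}])

```text
t: 5.75
tool_pos: [0.5466, -0.059, 0.1441]
eef_rot: [1.208, 1.212, -1.211]
ft_force: [0.8, -1.3, -4.2]
gripper_width: 0.066
```

jog_arm(rows=[{"translation": [0,2,-1.7],"rotation": [0,0,0]},{"translation": [0,2,-1.7],"rotation": [0,0,0]},{"translation": [0,1.8,-1.8],"rotation": [0,0,0]},{"translation": [1.5,0,0],"rotation": [0,0,0]},{"translation": [0,0,0],"rotation": [0,0,0]}])

```text
t: 6.25
tool_pos: [0.6027, -0.0076, 0.1275]
eef_rot: [1.206, 1.214, -1.212]
ft_force: [-0.9, 0.7, -4.6]
gripper_width: 0.0658
```

```bash
python3 - <<'E'
from meas import *
c=arm.capture("top");s=arm.sense();print(s["tool_pos"],s["ft_force"])
P=cloud(c)
g=c["image"].astype(int)
c=arm.capture("scene");save(c,"s3.png",(240,80,400,230),4)
# sees top? candle side silhouette: lime pixels
P=cloud(c);h=cv2.cvtColor(c["image"],cv2.COLOR_RGB2HSV)
m=(h[...,0]>25)&(h[...,0]<40)&(h[...,1]>170)&(abs(P[...,0]-.6)<.09)&(abs(P[...,1])<.1)&(P[...,2]>.07)
q=P[m];print(m.sum(),q.min(0),q.max(0),"ymid",np.percentile(q[:,1],[1,99]).mean(),"front x",np.percentile(q[:,0],97))
E
```

```text
[ 0.60286739 -0.00802656  0.12845513] [-0.62095536 -0.04082458 -4.5958276 ]
614 [ 0.59415161 -0.04052726  0.10121894] [0.63797305 0.02712093 0.1895129 ] ymid -0.006561192498903665 front x 0.6361816676955977
```

View pics/s3.png

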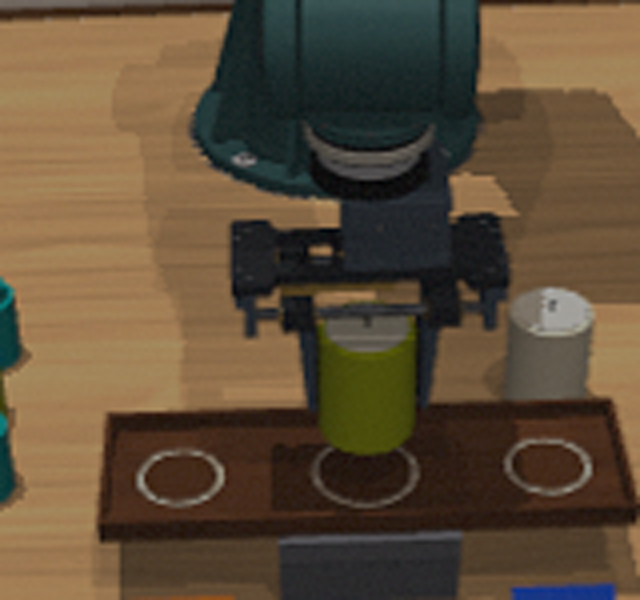

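jog_arm(rows=[{"translation": [1,0.25,0.1],"rotation": [0,0,0]},{"translation": [1,0.2,0],"rotation": [0,0,0]},{"translation": [0.7,0,0],"rotation": [0,0,0]},{"translation": [0.3,0,0],"rotation": [0,0,0]},{"translation": [0,0,0],"rotation": [0,0,0]}])

```text
t: 6.85
tool_pos: [0.6092, -0.0091, 0.1003]
eef_rot: [1.209, 1.21, -1.21]
ft_force: [0.2, -0.6, -5.3]
gripper_width: 0.0661
```

jog_arm(rows=[{"translation": [0.15,0,0],"rotation": [0,0,0]},{"translation": [0.1,0,0],"rotation": [0,0,0]},{"translation": [0.1,0,0],"rotation": [0,0,0]},{"translation": [0,0,0],"rotation": [0,0,0]},{"translation": [0,0,0],"rotation": [0,0,0]}])

```text
t: 7.35
tool_pos: [0.6096, -0.009, 0.0975]
eef_rot: [1.209, 1.209, -1.209]
ft_force: [-0.1, 0.4, -3.6]
gripper_width: 0.0657
```

jog_arm(rows=[{"translation": [0.1,0,0],"rotation": [0,0,0]},{"translation": [0.1,0,0],"rotation": [0,0,0]},{"translation": [0.1,0,0],"rotation": [0,0,0]},{"translation": [0,0,0],"rotation": [0,0,0]},{"translation": [0,0,0],"rotation": [0,0,0]}])

```text
t: 7.85
tool_pos: [0.6096, -0.009, 0.0944]
eef_rot: [1.209, 1.209, -1.209]
ft_force: [0.3, 0.3, -5.1]
gripper_width: 0.066
```

jog_arm(rows=[{"translation": [0.1,0,0],"rotation": [0,0,0]},{"translation": [0,0,0],"rotation": [0,0,0]},{"translation": [0,0,0],"rotation": [0,0,0]},{"translation": [0,0,0],"rotation": [0,0,0]},{"translation": [0,0,0],"rotation": [0,0,0]}])

```text
t: 8.35
tool_pos: [0.6096, -0.009, 0.0935]
eef_rot: [1.209, 1.209, -1.209]
ft_force: [-1.2, 0.1, -4.9]
gripper_width: 0.066
```

jog_arm(rows=[{"translation": [0.1,-0.1,0],"rotation": [0,0,0]},{"translation": [0,0,0],"rotation": [0,0,0]},{"translation": [0,0,0],"rotation": [0,0,0]},{"translation": [0,0,0],"rotation": [0,0,0]},{"translation": [0,0,0],"rotation": [0,0,0]}])

```text
t: 8.85
tool_pos: [0.6086, -0.009, 0.0925]
eef_rot: [1.209, 1.209, -1.209]
ft_force: [-0.7, 0.7, -2.9]
gripper_width: 0.0656
```

jog_arm(rows=[{"translation": [0.07,0,0],"rotation": [0,0,0]},{"translation": [0,0,0],"rotation": [0,0,0]},{"translation": [0,0,0],"rotation": [0,0,0]},{"translation": [0,0,0],"rotation": [0,0,0]},{"translation": [0,0,0],"rotation": [0,0,0]}])

```text
t: 9.35
tool_pos: [0.6087, -0.009, 0.0925]
eef_rot: [1.209, 1.209, -1.209]
ft_force: [-5.8, 0.0, 9.2]
gripper_width: 0.0657
```

jog_arm(rows=[{"translation": [0,0,0],"rotation": [0,0,0]},{"translation": [0,0,0],"rotation": [0,0,0]},{"translation": [0,0,0],"rotation": [0,0,0]},{"translation": [0,0,0],"rotation": [0,0,0]},{"translation": [0,0,0],"rotation": [0,0,0]}], claw=0.95)

```text
t: 9.85
tool_pos: [0.6086, -0.009, 0.0917]
eef_rot: [1.209, 1.209, -1.209]
ft_force: [-0.7, 0.2, -0.4]
gripper_width: 0.0865
```

jog_arm(rows=[{"translation": [-0.5,0,0],"rotation": [0,0,0]},{"translation": [-2,0,0],"rotation": [0,0,0]},{"translation": [-4,0,0],"rotation": [0,0,0]},{"translation": [-4,0,0],"rotation": [0,0,0]},{"translation": [-2,0,0],"rotation": [0,0,0]}])

```text
t: 10.35
tool_pos: [0.6098, -0.0091, 0.2206]
eef_rot: [1.211, 1.206, -1.206]
ft_force: [-0.1, -0.2, -0.5]
gripper_width: 0.0866
```

jog_arm(rows=[{"translation": [0,-3,-4],"rotation": [0,0,0]},{"translation": [0,-3,-4],"rotation": [0,0,0]},{"translation": [0,-3,-4],"rotation": [0,0,0]},{"translation": [0,-3,-4],"rotation": [0,0,0]},{"translation": [0,-2,-4],"rotation": [0,0,0]}], claw=1)

```text
t: 10.85
tool_pos: [0.4666, 0.1921, 0.2171]
eef_rot: [1.21, 1.209, -1.209]
ft_force: [1.0, 1.6, -0.2]
gripper_width: 0.0914
```

```bash
cat > chk.py <<'E'
from meas import *
s=arm.sense();print(s["t"],s["tool_pos"],s["ft_force"],s["gripper_width"])
def tray(c):
    P=cloud(c)
    m=(P[...,2]>.07)&(P[...,2]<.09)&(abs(P[...,0]-.608)<.07)&(abs(P[...,1]+.009)<.2)
    m2=m&(abs(P[...,1]+.009)>.165)
    q=P[m2];A=np.c_[q[:,:2],np.ones(len(q))];k=np.linalg.lstsq(A,q[:,2],rcond=None)[0]
    print("tilt",k[:2],"rect",cv2.minAreaRect(P[m][:,:2].astype(np.float32)))
E
python3 - <<'E'
from chk import *
for n in("top","scene"):
    c=arm.capture(n);tray(c)
    print(n,tops(c,{"big":(.608,-.009,.14,.17),"orange":(.4325,.311,.062,.085)},0),rings(c,[(.608,.122,.03),(.608,-.138,.03)]))
save(c,"s4.png",(220,80,460,260),3.2)
E
```

```text
10.85 [0.46660299 0.19214182 0.2171278 ] [ 0.97196     1.55438627 -0.17987967] 0.09137573352551287
tilt [-0.01031216  0.00025758] rect ((0.6082774996757507, -0.008749201893806458), (0.3708956837654114, 0.12188655883073807), 89.69987487792969)
top {'big': (0.6063, -0.0094, 0.033, 627, [0.6055999994277954, -0.008999999612569809], 0.1518), 'orange': None} [([0.6086, 0.1212], 0.0283, 128), ([0.607, -0.1393], 0.0283, 134)]
tilt [-0.00212954  0.00016996] rect ((0.6090396642684937, -0.008123815059661865), (0.1286240816116333, 0.36828547716140747), 0.10941367596387863)
scene {'big': (0.6086, -0.0061, 0.0353, 344, [0.6146000027656555, -0.007000000216066837], 0.151), 'orange': (0.4335, 0.3124, 0.0222, 97, [0.43709999322891235, 0.31209999322891235], 0.0706)} [([0.6067, 0.1222], 0.0286, 70), ([0.6057, -0.1381], 0.0286, 65)]
```

View pics/s4.png

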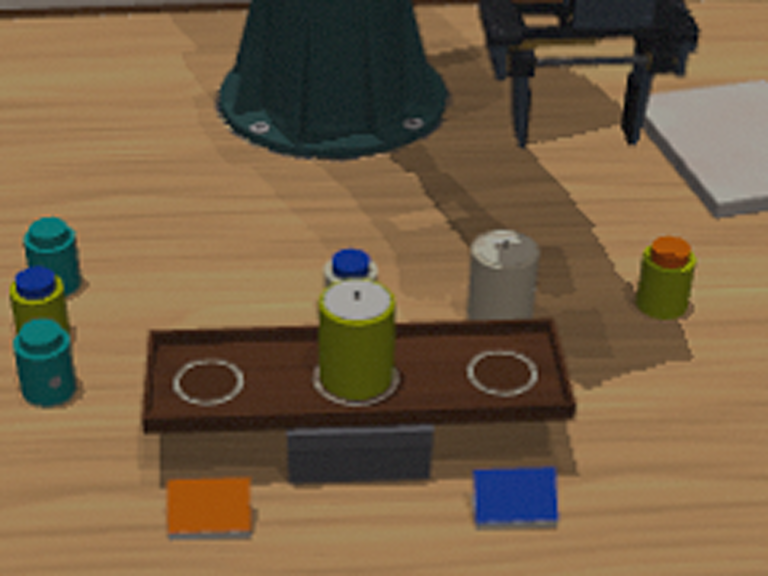

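The big candle stands centred on the middle ring at (357,380). The tray is level and both end rings are free. Next is lime_orange at (667,280).

jog_arm(rows=[{"translation": [0,-1,-4],"rotation": [0,0,0]},{"translation": [0,-1,-4],"rotation": [0,0,0]},{"translation": [0,-1,-3.5],"rotation": [0,0,0]},{"translation": [3,0,0],"rotation": [0,0,0]},{"translation": [0,0,0],"rotation": [0,0,0]}])

```text
t: 11.45
tool_pos: [0.4371, 0.3055, 0.1844]
eef_rot: [1.205, 1.211, -1.212]
ft_force: [0.4, -0.5, 0.4]
gripper_width: 0.0913
```

jog_arm(rows=[{"translation": [3,0,0],"rotation": [0,0,0]},{"translation": [3,0,0],"rotation": [0,0,0]},{"translation": [0,0,0],"rotation": [0,0,0]},{"translation": [0,0,0],"rotation": [0,0,0]},{"translation": [0,0,0],"rotation": [0,0,0]}])

```text
t: 11.95
tool_pos: [0.4396, 0.3062, 0.1286]
eef_rot: [1.211, 1.208, -1.208]
ft_force: [0.4, 0.2, 0.1]
gripper_width: 0.0914
```

jog_arm(rows=[{"translation": [1,-0.6,-0.55],"rotation": [0,0,0]},{"translation": [3,0,0],"rotation": [0,0,0]},{"translation": [3,0,0],"rotation": [0,0,0]},{"translation": [2.5,0,0],"rotation": [0,0,0]},{"translation": [1,0,0],"rotation": [0,0,0]}])

```text
t: 12.45
tool_pos: [0.4314, 0.3112, 0.02]
eef_rot: [1.207, 1.21, -1.211]
ft_force: [-0.4, 0.6, 0.3]
gripper_width: 0.0915
```

jog_arm(rows=[{"translation": [0,0,0],"rotation": [0,0,0]},{"translation": [0,0,0],"rotation": [0,0,0]},{"translation": [0,0,0],"rotation": [0,0,0]},{"translation": [0,0,0],"rotation": [0,0,0]},{"translation": [0,0,0],"rotation": [0,0,0]}], claw=0.8, grip_force=20)

```text
t: 12.95
tool_pos: [0.433, 0.3118, 0.0224]
eef_rot: [1.21, 1.209, -1.208]
ft_force: [0.3, 0.4, -0.2]
gripper_width: 0.0729
```

jog_arm(rows=[{"translation": [0,0,0],"rotation": [0,0,0]},{"translation": [0,0,0],"rotation": [0,0,0]},{"translation": [0,0,0],"rotation": [0,0,0]},{"translation": [0,0,0],"rotation": [0,0,0]},{"translation": [0,0,0],"rotation": [0,0,0]}], claw=0)

```text
t: 13.45
tool_pos: [0.4326, 0.3116, 0.0218]
eef_rot: [1.209, 1.209, -1.209]
ft_force: [-0.9, -0.3, 1.5]
gripper_width: 0.0519
```

jog_arm(rows=[{"translation": [0,0,0],"rotation": [0,0,0]},{"translation": [0,0,0],"rotation": [0,0,0]},{"translation": [0,0,0],"rotation": [0,0,0]},{"translation": [0,0,0],"rotation": [0,0,0]},{"translation": [0,0,0],"rotation": [0,0,0]}])

```text
t: 13.95
tool_pos: [0.4326, 0.3115, 0.0218]
eef_rot: [1.209, 1.209, -1.209]
ft_force: [-0.0, -1.1, 3.2]
gripper_width: 0.0518
```

jog_arm(rows=[{"translation": [-1,0,0],"rotation": [0,0,0]},{"translation": [-3.5,0,0],"rotation": [0,0,0]},{"translation": [-4.5,0,0],"rotation": [0,0,0]},{"translation": [-4.5,0,0],"rotation": [0,0,0]},{"translation": [-4.5,0,0],"rotation": [0,0,0]}])

```text
t: 14.45
tool_pos: [0.432, 0.3112, 0.2039]
eef_rot: [1.209, 1.209, -1.209]
ft_force: [1.3, 1.3, -1.9]
gripper_width: 0.0515
```

jog_arm(rows=[{"translation": [0,0,0],"rotation": [0,0,0]},{"translation": [0,0.8,2],"rotation": [0,0,0]},{"translation": [0,1.6,4],"rotation": [0,0,0]},{"translation": [0,1.6,4],"rotation": [0,0,0]},{"translation": [0,1.6,4],"rotation": [0,0,0]}])

```text
t: 14.95
tool_pos: [0.4883, 0.17, 0.2013]
eef_rot: [1.208, 1.21, -1.209]
ft_force: [1.1, 0.6, -1.6]
gripper_width: 0.0516
```

jog_arm(rows=[{"translation": [0,1.6,4],"rotation": [0,0,0]},{"translation": [0,1.6,4],"rotation": [0,0,0]},{"translation": [0,1.6,4],"rotation": [0,0,0]},{"translation": [0,1.6,4],"rotation": [0,0,0]},{"translation": [0,1.6,4],"rotation": [0,0,0]}])

```text
t: 15.45
tool_pos: [0.5684, -0.0303, 0.2012]
eef_rot: [1.209, 1.21, -1.21]
ft_force: [0.9, 1.6, -1.1]
gripper_width: 0.0519
```

jog_arm(rows=[{"translation": [0,1.6,4],"rotation": [0,0,0]},{"translation": [0,1.6,4],"rotation": [0,0,0]},{"translation": [0,0.6,2],"rotation": [0,0,0]},{"translation": [0,0,0],"rotation": [0,0,0]},{"translation": [0,0,0],"rotation": [0,0,0]}])

```text
t: 15.95
tool_pos: [0.6058, -0.1281, 0.201]
eef_rot: [1.209, 1.21, -1.21]
ft_force: [0.5, 0.4, -1.7]
gripper_width: 0.0517
```

jog_arm(rows=[{"translation": [1,0.1,0.5],"rotation": [0,0,0]},{"translation": [3,0.1,0.5],"rotation": [0,0,0]},{"translation": [3,0,0],"rotation": [0,0,0]},{"translation": [2,0,0],"rotation": [0,0,0]},{"translation": [0,0,0],"rotation": [0,0,0]}])

```text
t: 16.45
tool_pos: [0.6063, -0.137, 0.1085]
eef_rot: [1.207, 1.214, -1.211]
ft_force: [0.0, 0.0, -2.4]
gripper_width: 0.0517
```

```bash
cat > held.py <<'E'
from chk import *
import sys
y0=float(sys.argv[1])
c=arm.capture("scene");save(c,sys.argv[2],(220,100,420,250),4)
P=cloud(c);h=cv2.cvtColor(c["image"],cv2.COLOR_RGB2HSV)
m=(h[...,0]>23)&(h[...,0]<40)&(h[...,1]>170)&(abs(P[...,0]-.61)<.06)&(abs(P[...,1]-y0)<.06)&(P[...,2]>.07)
q=P[m];print(m.sum(),"zmin",q[:,2].min(),"ymid",np.percentile(q[:,1],[1,99]).mean(),"front x",np.percentile(q[:,0],97)); tray(c)
E
python3 held.py -.139 s5.png
```

```text
16.45 [ 0.60632359 -0.13702769  0.10846442] [ 0.02043327  0.02286619 -2.36047285] 0.051706679385027286
350 zmin 0.08539529676544777 ymid -0.1355700395627943 front x 0.6345759239249554
tilt [-0.00824396 -0.00181071] rect ((0.6100659370422363, -0.008171916007995605), (0.13125695288181305, 0.36872783303260803), 0.059553779661655426)
```

View pics/s5.png

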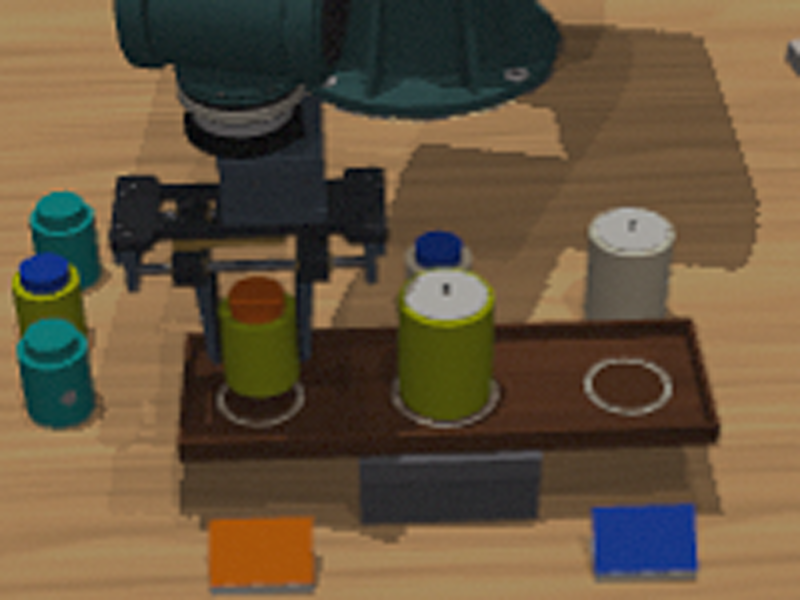

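The candle hangs upright over the orange-side ring at (260,398). Now I lower it slowly.

jog_arm(rows=[{"translation": [0.7,0,0.1],"rotation": [0,0,0]},{"translation": [0.5,0,0],"rotation": [0,0,0]},{"translation": [0.3,0,0],"rotation": [0,0,0]},{"translation": [0,0,0],"rotation": [0,0,0]},{"translation": [0,0,0],"rotation": [0,0,0]}])

```text
t: 17.0
tool_pos: [0.6087, -0.1395, 0.097]
eef_rot: [1.209, 1.209, -1.209]
ft_force: [-0.6, -0.6, -1.2]
gripper_width: 0.0514
```

jog_arm(rows=[{"translation": [0.1,0,0],"rotation": [0,0,0]},{"translation": [0.1,0,0],"rotation": [0,0,0]},{"translation": [0,0,0],"rotation": [0,0,0]},{"translation": [0,0,0],"rotation": [0,0,0]},{"translation": [0,0,0],"rotation": [0,0,0]}])

```text
t: 17.5
tool_pos: [0.6086, -0.1395, 0.0948]
eef_rot: [1.209, 1.209, -1.209]
ft_force: [0.1, 0.9, -1.6]
gripper_width: 0.0519
```

jog_arm(rows=[{"translation": [0.2,0,0],"rotation": [0,0,0]},{"translation": [0.2,0,0],"rotation": [0,0,0]},{"translation": [0.1,0,0],"rotation": [0,0,0]},{"translation": [0,0,0],"rotation": [0,0,0]},{"translation": [0,0,0],"rotation": [0,0,0]}])

```text
t: 18.0
tool_pos: [0.6086, -0.1395, 0.0897]
eef_rot: [1.209, 1.209, -1.209]
ft_force: [-0.1, 0.3, -2.9]
gripper_width: 0.0517
```

jog_arm(rows=[{"translation": [0.1,0,0],"rotation": [0,0,0]},{"translation": [0,0,0],"rotation": [0,0,0]},{"translation": [0.05,0,0],"rotation": [0,0,0]},{"translation": [0,0,0],"rotation": [0,0,0]},{"translation": [0,0,0],"rotation": [0,0,0]}])

```text
t: 18.5
tool_pos: [0.6086, -0.1395, 0.0882]
eef_rot: [1.209, 1.209, -1.209]
ft_force: [-0.3, 0.3, -1.5]
gripper_width: 0.0514
```

jog_arm(rows=[{"translation": [0.08,0,0],"rotation": [0,0,0]},{"translation": [0,0,0],"rotation": [0,0,0]},{"translation": [0,0,0],"rotation": [0,0,0]},{"translation": [0,0,0],"rotation": [0,0,0]},{"translation": [0,0,0],"rotation": [0,0,0]}])

```text
t: 19.0
tool_pos: [0.6086, -0.1395, 0.0875]
eef_rot: [1.209, 1.209, -1.209]
ft_force: [-0.1, -0.5, -2.2]
gripper_width: 0.0516
```

jog_arm(rows=[{"translation": [0.04,0,0],"rotation": [0,0,0]},{"translation": [0,0,0],"rotation": [0,0,0]},{"translation": [0,0,0],"rotation": [0,0,0]},{"translation": [0,0,0],"rotation": [0,0,0]},{"translation": [0,0,0],"rotation": [0,0,0]}])

```text
t: 19.5
tool_pos: [0.6086, -0.1395, 0.087]
eef_rot: [1.209, 1.209, -1.209]
ft_force: [-0.4, -0.3, -1.2]
gripper_width: 0.0515
```

jog_arm(rows=[{"translation": [0.04,0,0],"rotation": [0,0,0]},{"translation": [0,0,0],"rotation": [0,0,0]},{"translation": [0,0,0],"rotation": [0,0,0]},{"translation": [0,0,0],"rotation": [0,0,0]},{"translation": [0,0,0],"rotation": [0,0,0]}])

```text
t: 20.0
tool_pos: [0.6086, -0.1395, 0.0867]
eef_rot: [1.209, 1.209, -1.209]
ft_force: [-1.9, -0.1, 2.5]
gripper_width: 0.0515
```

jog_arm(rows=[{"translation": [0,0,0],"rotation": [0,0,0]},{"translation": [0,0,0],"rotation": [0,0,0]},{"translation": [0,0,0],"rotation": [0,0,0]},{"translation": [0,0,0],"rotation": [0,0,0]},{"translation": [0,0,0],"rotation": [0,0,0]}], claw=0.75)

```text
t: 20.5
tool_pos: [0.6086, -0.1395, 0.0866]
eef_rot: [1.209, 1.209, -1.209]
ft_force: [0.9, 0.2, -0.5]
gripper_width: 0.0682
```

jog_arm(rows=[{"translation": [-0.5,0,0],"rotation": [0,0,0]},{"translation": [-2,0,0],"rotation": [0,0,0]},{"translation": [-3,0,0],"rotation": [0,0,0]},{"translation": [-3,0,0],"rotation": [0,0,0]},{"translation": [-4,0,0],"rotation": [0,0,0]}])

```text
t: 21.0
tool_pos: [0.6078, -0.1393, 0.2122]
eef_rot: [1.209, 1.211, -1.21]
ft_force: [-0.3, -0.1, -0.7]
gripper_width: 0.0682
```

jog_arm(rows=[{"translation": [0,-4,1],"rotation": [0,0,0]},{"translation": [0,-4,1],"rotation": [0,0,0]},{"translation": [0,-4,1],"rotation": [0,0,0]},{"translation": [0,-3.5,1],"rotation": [0,0,0]},{"translation": [0,0,0],"rotation": [0,0,0]}], claw=1)

```text
t: 21.5
tool_pos: [0.4502, -0.1798, 0.2117]
eef_rot: [1.21, 1.209, -1.211]
ft_force: [0.4, 0.3, 0.0]
gripper_width: 0.0912
```

```bash
python3 - <<'E'
from chk import *
def lid(c):
    P=cloud(c);h=cv2.cvtColor(c["image"],cv2.COLOR_RGB2HSV)
    m=(h[...,0]>108)&(h[...,0]<132)&(h[...,1]>120)&(P[...,2]>.066)&(P[...,2]<.078)&(np.hypot(P[...,0]-.445,P[...,1]+.305)<.045)
    q=P[m];print("bluelid",m.sum(),cv2.minEnclosingCircle(q[:,:2].astype(np.float32)),q.mean(0))
for n in("top","scene"):
    lid(dict(np.load(n+"0.npz")))
    c=arm.capture(n)
    try: lid(c)
    except Exception as e: print(n,"hidden")
    tray(c)
    print(n,tops(c,{"big":(.608,-.009,.14,.17),"orange":(.608,-.139,.125,.16)},0),rings(c,[(.608,.122,.03)]))
save(c,"s6.png",(200,100,400,250),4)
E
```

```text
21.5 [ 0.4502245  -0.17978813  0.2116704 ] [0.39876757 0.2809402  0.00920522] 0.0912095364129891
bluelid 168 ((0.4489784836769104, -0.308011919260025), 0.018118510022759438) [ 0.44859613 -0.30746782  0.07111265]
bluelid 0 ((0.0, 0.0), 0.0) [nan nan nan]
tilt [-0.00538557  0.00135177] rect ((0.608130693435669, -0.008739829063415527), (0.3713066279888153, 0.1214371845126152), 89.72586059570312)
top {'big': (0.6068, -0.009, 0.033, 629, [0.605400025844574, -0.008899999782443047], 0.152), 'orange': (0.6083, -0.1389, 0.0258, 261, [0.6079999804496765, -0.1386999934911728], 0.1356)} [([0.6086, 0.1212], 0.0283, 124)]
bluelid 83 ((0.45103979110717773, -0.3071478605270386), 0.022482315078377724) [ 0.45361627 -0.30641844  0.07072184]
bluelid 82 ((0.4511927366256714, -0.3086760640144348), 0.02136705256998539) [ 0.45294912 -0.30676918  0.07041663]
tilt [-0.00254334 -0.00019967] rect ((0.608668327331543, -0.008155569434165955), (0.3681231141090393, 0.12882837653160095), 89.83800506591797)
scene {'big': (0.6107, -0.006, 0.0355, 338, [0.6150000095367432, -0.0066999997943639755], 0.151), 'orange': (0.6138, -0.1366, 0.0245, 149, [0.6144000291824341, -0.13680000603199005], 0.1348)} [([0.6068, 0.1223], 0.0286, 67)]<stdin>:5: RuntimeWarning: Mean of empty slice.
  ret = um.true_divide(
```

View pics/s6.png

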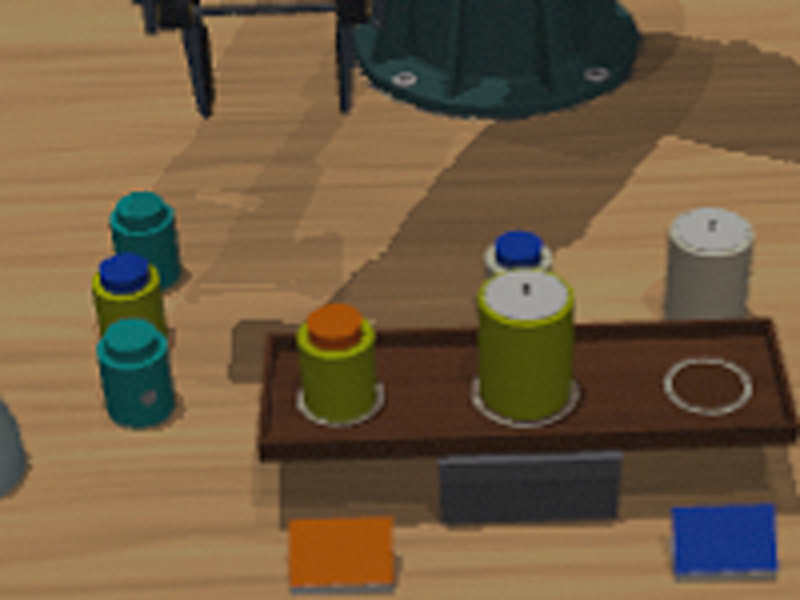

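Orange and big are both centred and upright in their rings at (338,398) and (526,393). lime_blue is at (0.449, -0.308), between the two turquoise jars.

jog_arm(rows=[{"translation": [0,0,4],"rotation": [0,0,0]},{"translation": [0,0,4.5],"rotation": [0,0,0]},{"translation": [0,0,4],"rotation": [0,0,0]},{"translation": [2,0,0],"rotation": [0,0,0]},{"translation": [3,0,0],"rotation": [0,0,0]}])

```text
t: 22.1
tool_pos: [0.4557, -0.3064, 0.1624]
eef_rot: [1.21, 1.205, -1.209]
ft_force: [0.5, -0.4, -0.8]
gripper_width: 0.0913
```

jog_arm(rows=[{"translation": [3,0,0],"rotation": [0,0,0]},{"translation": [0,0,0],"rotation": [0,0,0]},{"translation": [0,0,0],"rotation": [0,0,0]},{"translation": [0,0,0],"rotation": [0,0,0]},{"translation": [0,0,0],"rotation": [0,0,0]}])

```text
t: 22.6
tool_pos: [0.4546, -0.3049, 0.1332]
eef_rot: [1.209, 1.207, -1.208]
ft_force: [0.1, -0.2, -0.1]
gripper_width: 0.0914
```

jog_arm(rows=[{"translation": [1.5,-0.5,0.3],"rotation": [0,0,0]},{"translation": [3,0,0],"rotation": [0,0,0]},{"translation": [3,0,0],"rotation": [0,0,0]},{"translation": [2.5,0,0],"rotation": [0,0,0]},{"translation": [1.1,0,0],"rotation": [0,0,0]}])

```text
t: 23.1
tool_pos: [0.4472, -0.3068, 0.0182]
eef_rot: [1.209, 1.212, -1.21]
ft_force: [-0.4, 0.4, 0.9]
gripper_width: 0.0911
```

jog_arm(rows=[{"translation": [0,0,0],"rotation": [0,0,0]},{"translation": [0,0,0],"rotation": [0,0,0]},{"translation": [0,0,0],"rotation": [0,0,0]},{"translation": [0,0,0],"rotation": [0,0,0]},{"translation": [0,0,0],"rotation": [0,0,0]}], claw=0.8)

```text
t: 23.6
tool_pos: [0.449, -0.3078, 0.0214]
eef_rot: [1.209, 1.208, -1.209]
ft_force: [-0.8, -0.5, -0.3]
gripper_width: 0.0728
```

jog_arm(rows=[{"translation": [0,0,0],"rotation": [0,0,0]},{"translation": [0,0,0],"rotation": [0,0,0]},{"translation": [0,0,0],"rotation": [0,0,0]},{"translation": [0,0,0],"rotation": [0,0,0]},{"translation": [0,0,0],"rotation": [0,0,0]}], claw=0)

```text
t: 24.1
tool_pos: [0.4487, -0.3076, 0.0207]
eef_rot: [1.209, 1.209, -1.209]
ft_force: [-0.5, 0.0, 3.3]
gripper_width: 0.0518
```

jog_arm(rows=[{"translation": [0,0,0],"rotation": [0,0,0]},{"translation": [0,0,0],"rotation": [0,0,0]},{"translation": [0,0,0],"rotation": [0,0,0]},{"translation": [0,0,0],"rotation": [0,0,0]},{"translation": [0,0,0],"rotation": [0,0,0]}])

```text
t: 24.6
tool_pos: [0.4486, -0.3075, 0.0207]
eef_rot: [1.209, 1.209, -1.209]
ft_force: [-0.7, -0.2, 4.7]
gripper_width: 0.0519
```

jog_arm(rows=[{"translation": [-1,0,0],"rotation": [0,0,0]},{"translation": [-3.5,0,0],"rotation": [0,0,0]},{"translation": [-4.5,0,0],"rotation": [0,0,0]},{"translation": [-4.5,0,0],"rotation": [0,0,0]},{"translation": [-4.5,0,0],"rotation": [0,0,0]}])

```text
t: 25.1
tool_pos: [0.448, -0.307, 0.2027]
eef_rot: [1.209, 1.21, -1.209]
ft_force: [1.5, -1.4, -1.2]
gripper_width: 0.0516
```

jog_arm(rows=[{"translation": [0,0,0],"rotation": [0,0,0]},{"translation": [0,0.8,-2],"rotation": [0,0,0]},{"translation": [0,1.5,-4],"rotation": [0,0,0]},{"translation": [0,1.5,-4],"rotation": [0,0,0]},{"translation": [0,1.5,-4],"rotation": [0,0,0]}])

```text
t: 25.6
tool_pos: [0.5012, -0.1658, 0.2]
eef_rot: [1.21, 1.21, -1.21]
ft_force: [0.6, 0.1, -2.2]
gripper_width: 0.0516
```

jog_arm(rows=[{"translation": [0,1.5,-4],"rotation": [0,0,0]},{"translation": [0,1.5,-4],"rotation": [0,0,0]},{"translation": [0,1.5,-4],"rotation": [0,0,0]},{"translation": [0,1.5,-4],"rotation": [0,0,0]},{"translation": [0,1.5,-4],"rotation": [0,0,0]}])

```text
t: 26.1
tool_pos: [0.5762, 0.0344, 0.2]
eef_rot: [1.209, 1.21, -1.21]
ft_force: [0.1, -1.2, -1.5]
gripper_width: 0.0514
```

jog_arm(rows=[{"translation": [0,1.5,-4],"rotation": [0,0,0]},{"translation": [0,1.2,-3],"rotation": [0,0,0]},{"translation": [0,0.5,-1.5],"rotation": [0,0,0]},{"translation": [0,0,0],"rotation": [0,0,0]},{"translation": [0,0,0],"rotation": [0,0,0]}])

```text
t: 26.6
tool_pos: [0.6079, 0.1169, 0.2001]
eef_rot: [1.208, 1.21, -1.21]
ft_force: [-0.3, 0.2, -1.7]
gripper_width: 0.0516
```

jog_arm(rows=[{"translation": [1,0.05,-0.2],"rotation": [0,0,0]},{"translation": [3,0,-0.2],"rotation": [0,0,0]},{"translation": [3,0,0],"rotation": [0,0,0]},{"translation": [2,0,0],"rotation": [0,0,0]},{"translation": [0,0,0],"rotation": [0,0,0]}])

```text
t: 27.1
tool_pos: [0.6068, 0.1202, 0.1074]
eef_rot: [1.207, 1.212, -1.214]
ft_force: [-0.3, 0.2, -2.3]
gripper_width: 0.0517
```

jog_arm(rows=[{"translation": [0.3,0,0],"rotation": [0,0,0]},{"translation": [0.3,0,0],"rotation": [0,0,0]},{"translation": [0,0,0],"rotation": [0,0,0]},{"translation": [0,0,0],"rotation": [0,0,0]},{"translation": [0,0,0],"rotation": [0,0,0]}])

```text
t: 27.6
tool_pos: [0.6093, 0.1216, 0.1052]
eef_rot: [1.21, 1.209, -1.209]
ft_force: [-0.4, 0.3, -0.6]
gripper_width: 0.0516
```

```bash
python3 held.py .1215 s7.png
```

```text
27.6 [0.60934984 0.12156762 0.1051877 ] [-0.40532715  0.29160408 -0.58273641] 0.05164851161897303
334 zmin 0.08314244031925144 ymid 0.12256585520596866 front x 0.6389074562048819
tilt [ 0.0011576  -0.00072171] rect ((0.609818696975708, -0.008012428879737854), (0.3680095970630646, 0.12938667833805084), 89.6886978149414)
```

jog_arm(rows=[{"translation": [0.7,-0.1,0],"rotation": [0,0,0]},{"translation": [0.6,0,0],"rotation": [0,0,0]},{"translation": [0.3,0,0],"rotation": [0,0,0]},{"translation": [0,0,0],"rotation": [0,0,0]},{"translation": [0,0,0],"rotation": [0,0,0]}])

```text
t: 28.15
tool_pos: [0.6081, 0.1215, 0.0885]
eef_rot: [1.209, 1.209, -1.209]
ft_force: [-0.4, -0.2, -2.6]
gripper_width: 0.0517
```

jog_arm(rows=[{"translation": [0.1,0,0],"rotation": [0,0,0]},{"translation": [0.05,0,0],"rotation": [0,0,0]},{"translation": [0.05,0,0],"rotation": [0,0,0]},{"translation": [0,0,0],"rotation": [0,0,0]},{"translation": [0,0,0],"rotation": [0,0,0]}])

```text
t: 28.65
tool_pos: [0.6081, 0.1215, 0.0867]
eef_rot: [1.209, 1.209, -1.209]
ft_force: [-0.5, -0.1, -1.5]
gripper_width: 0.0517
```

jog_arm(rows=[{"translation": [0.06,0,0],"rotation": [0,0,0]},{"translation": [0,0,0],"rotation": [0,0,0]},{"translation": [0.04,0,0],"rotation": [0,0,0]},{"translation": [0,0,0],"rotation": [0,0,0]},{"translation": [0,0,0],"rotation": [0,0,0]}])

```text
t: 29.15
tool_pos: [0.6081, 0.1215, 0.0858]
eef_rot: [1.209, 1.209, -1.209]
ft_force: [-0.4, -0.5, 0.4]
gripper_width: 0.0519
```

jog_arm(rows=[{"translation": [0.03,0,0],"rotation": [0,0,0]},{"translation": [0,0,0],"rotation": [0,0,0]},{"translation": [0,0,0],"rotation": [0,0,0]},{"translation": [0,0,0],"rotation": [0,0,0]},{"translation": [0,0,0],"rotation": [0,0,0]}])

```text
t: 29.65
tool_pos: [0.6081, 0.1216, 0.0857]
eef_rot: [1.209, 1.209, -1.209]
ft_force: [-3.5, -0.8, 5.8]
gripper_width: 0.0518
```

Contact is made, so I release, rise and retreat.

jog_arm(rows=[{"translation": [0,0,0],"rotation": [0,0,0]},{"translation": [0,0,0],"rotation": [0,0,0]},{"translation": [0,0,0],"rotation": [0,0,0]},{"translation": [0,0,0],"rotation": [0,0,0]},{"translation": [0,0,0],"rotation": [0,0,0]}], claw=0.75)

```text
t: 30.15
tool_pos: [0.608, 0.1215, 0.0853]
eef_rot: [1.209, 1.209, -1.209]
ft_force: [-0.7, 0.2, -0.4]
gripper_width: 0.0682
```

jog_arm(rows=[{"translation": [-0.5,0,0],"rotation": [0,0,0]},{"translation": [-2,0,0],"rotation": [0,0,0]},{"translation": [-3,0,0],"rotation": [0,0,0]},{"translation": [-4,0,0],"rotation": [0,0,0]},{"translation": [-4,0,0],"rotation": [0,0,0]}])

```text
t: 30.65
tool_pos: [0.6077, 0.1215, 0.2219]
eef_rot: [1.209, 1.21, -1.21]
ft_force: [0.3, -0.1, 0.7]
gripper_width: 0.0683
```

jog_arm(rows=[{"translation": [0,-2,-4],"rotation": [0,0,0]},{"translation": [0,-2,-4],"rotation": [0,0,0]},{"translation": [0,-2,-4],"rotation": [0,0,0]},{"translation": [0,-2,-4],"rotation": [0,0,0]},{"translation": [0,0,0],"rotation": [0,0,0]}])

```text
t: 31.15
tool_pos: [0.5261, 0.285, 0.2208]
eef_rot: [1.207, 1.211, -1.206]
ft_force: [0.3, -0.7, -0.2]
gripper_width: 0.0686
```

```bash
python3 - <<'E'
from chk import *
for n in("top","scene"):
    c=arm.capture(n);tray(c)
    print(n,tops(c,{"big":(.608,-.009,.14,.17),"orange":(.608,-.139,.125,.16),"blue":(.608,.1215,.125,.16)},0))
    a=tops(c,{"ivb":(.445,.14,.075,.1),"ivblue":(.44,0,.062,.085)},0);b=tops(dict(np.load(n+"0.npz")),{"ivb":(.445,.14,.075,.1),"ivblue":(.44,0,.062,.085)},0);print(a,b)
save(c,"s8.png",(200,100,460,260),3)
E
```

```text
31.15 [0.5260761  0.28497428 0.2208243 ] [ 0.31648449 -0.71139087 -0.22389375] 0.06855609643387181
tilt [-0.00343419  0.0001975 ] rect ((0.6080455780029297, -0.008772656321525574), (0.3713783919811249, 0.12159368395805359), 89.7200927734375)
top {'big': (0.6069, -0.0092, 0.033, 631, [0.605400025844574, -0.008899999782443047], 0.1521), 'orange': (0.6082, -0.1383, 0.026, 277, [0.6079999804496765, -0.13840000331401825], 0.1354), 'blue': (0.609, 0.1216, 0.026, 271, [0.6087999939918518, 0.12070000171661377], 0.1356)}
{'ivb': (0.4475, 0.1452, 0.0334, 599, [0.44679999351501465, 0.1444000005722046], 0.0868), 'ivblue': (0.4384, -0.0026, 0.0252, 211, [0.4374000132083893, -0.003700000001117587], 0.071)} {'ivb': (0.4468, 0.1454, 0.0334, 602, [0.44679999351501465, 0.1444000005722046], 0.0868), 'ivblue': (0.4372, -0.0039, 0.0252, 210, [0.4366999864578247, -0.003700000001117587], 0.0709)}
tilt [-0.00306941  0.00088214] rect ((0.6094528436660767, -0.00790134072303772), (0.36828485131263733, 0.12770920991897583), 89.66291809082031)
scene {'big': (0.6108, -0.0065, 0.0352, 345, [0.6148999929428101, -0.006899999920278788], 0.1511), 'orange': (0.615, -0.1369, 0.026, 151, [0.6144999861717224, -0.13689999282360077], 0.1346), 'blue': (0.6127, 0.1226, 0.024, 144, [0.6152999997138977, 0.1225999966263771], 0.1348)}
{'ivb': (0.4514, 0.1449, 0.035, 246, [0.45579999685287476, 0.14480000734329224], 0.0863), 'ivblue': (0.4412, -0.0029, 0.0224, 97, [0.44179999828338623, -0.0017999999690800905], 0.0705)} {'ivb': (0.4509, 0.1479, 0.0342, 241, [0.45489999651908875, 0.14499999582767487], 0.0863), 'ivblue': (0.4402, -0.0029, 0.0225, 96, [0.44179999828338623, -0.001500000013038516], 0.07)}
```

View pics/s8.png

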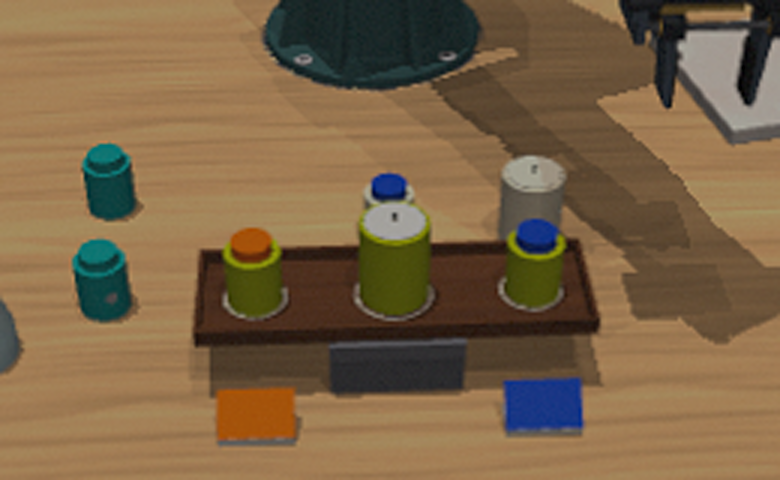

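All three candles stand upright in their rings: orange at (255,295), big at (395,292) and blue at (533,290). Each small one is on the side of its matching ticket, the tray is level and the arm is clear. I let the arm settle, then hand in.

jog_arm(rows=[{"translation": [0,0,0],"rotation": [0,0,0]},{"translation": [0,0,0],"rotation": [0,0,0]},{"translation": [0,0,0],"rotation": [0,0,0]},{"translation": [0,0,0],"rotation": [0,0,0]},{"translation": [0,0,0],"rotation": [0,0,0]}])

```text
t: 31.75
tool_pos: [0.5283, 0.2812, 0.2203]
eef_rot: [1.21, 1.209, -1.21]
ft_force: [0.5, -0.6, -0.8]
gripper_width: 0.0684
```

```bash
python3 -c "
from plant import arm
print(arm.finish_job())"
```

```text
the job is handed in; nothing more can be done
None
```

I set the big lime candle on the middle ring first. Then the orange-lidded one went on the -y end ring by the orange ticket, and the blue-lidded one on the +y end ring by the blue ticket. All three were lowered slowly to light contact before release, and I handed the job in at about 32 s; it gave no verdict.

**Candles:** In the last top-camera check, all three were upright and within about 2 mm of their ring centres.

**Tray:** It measured under 0.004 rad of tilt, and its centre was where it started.

**Bystanders:** The ivory candles measured within about 3 mm of their first readings, which is measurement noise. I did not re-measure the carafe. The arm never came near it.

**Disagreement:** The scene camera put the candles' x about 4 to 7 mm further out than the top camera. I put this down to its slanted view of the candle tops; either reading is inside the 14 mm limit.

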